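# Hang the weighing basket and hold the balance's zero button down

### The job

Zero the hanging balance with its empty basket on: pick up the wire basket by the green tab on its handle, hang it by the handle on the balance's hook and let go of it, so that it hangs freely. Then take the magenta pen out of its block, put its lower end down through the blue-ringed hole of the console and push the recessed red button all the way down with it. Finish like that, still gripping the pen and keeping the button down; do not press the button before the basket hangs, and leave the tip box and the label pack where they are.

Things in the scene. Friction and masses are not known exactly. Their poses are not given: they have to be found in the camera images.
- basket: steel wire basket, 66 x 74 x 48 mm, about 0.12 kg, loose, standing on the desk at the start. Origin: centre of its underside, z up. A rigid handle of 6 mm wire rises from the middles of its two y sides (y = -37, +37 mm) and arches over it in its own y-z plane. The hook passes through along the basket's x; the opening is 59 mm high in the middle (z = 48 to 107 mm)
- basket_eye (a point): underside of the handle's wire at the middle of its arch, 107 mm above the basket's origin: this spot comes to rest on the hook
- basket_tab (a point): on the green plastic grip tab on top of the handle, 133 mm above the basket's origin. The tab is 24 mm wide along the basket's y, 9 mm thick along its x, from 111 to 147 mm above the origin. Pinch it from above, best across the 24 mm (closing along the basket's y, square to the hook), fingertips more than 113 mm above the origin. The balance's white box begins 54 mm from the hook's seat
- balance_stand: hanging balance, fixed. Origin on the desk at the foot of its 16 mm column, z up. Grey foot plate 14 mm high (bolt heads to 17), x = -120 to +30 mm, 120 mm wide. White box (42 x 34, up to z = 198) on the column; from it the steel hook (8 mm wire) reaches along the stand's own -x, towards the robot: slightly down to the seat, then up to its open tip. Wire top z = 180 at x = -60 mm, 187 at x = -30
- hook_seat (a point): lowest point of the hook on top of its wire, at x = -75 mm, z = 175 mm of the stand: the basket's handle rests here
- hook_tip (a point): upper end of the hook's open tip, at x = -94 mm, z = 195 mm of the stand, 20 mm higher than the seat; nothing stands on the robot's side of it
- console: the balance's white and grey console, fixed to the desk, 120 x 140 x 60 mm (x, y, z), with a display strip at its far side (up to 64 mm high). Origin at the centre of its underside, z up
- hole (a point): centre of the mouth of the round blue-ringed hole in the console's top face, 60 mm above the desk, at x = -30, y = +36 mm of the console. The hole is 20 mm wide and goes straight down; the red button's face lies 22 mm below the mouth
- zero_button (a joint): travel of the red button at the bottom of the hole: 0 = up, 0.006 m = all the way down; a spring pushes it back (5 N at full travel), so it comes up when let go
- button_top (a point): centre of the red button's upper face (17 mm wide), 22 mm below the mouth of the hole when up; it moves down when pressed
- pen: magenta pen, 140 mm long, square section 10 x 9 mm as it is felt, mass about 0.02 kg, loose, standing upright, tip down, in the pen block at the start with its upper 94 mm out of the block. Origin on the pen's side at mid-length (4.5 mm off its axis); the pen's own y axis runs along it, down (towards the tip) as it stands; x is the 10 mm and z the 9 mm direction
- pen_tip (a point): centre of the pen's pointed lower end (own y = +70 mm), 12 mm above the desk at the start: this end pushes the button
- pen_top (a point): centre of the pen's upper end (own y = -70 mm), 152 mm above the desk at the start
- pen_block: dark wooden block, fixed to the desk, 56 x 56 x 58 mm on a 64 mm wide rubber foot, with a round hole 16 mm wide and 46 mm deep in the middle of its top, in which the pen stands loosely. Origin at the centre of its underside, z up
- tip_box: bystander: closed clear pipette tip box with blue tips, 92 x 123 x 92 mm, loose. Origin at the centre of its underside
- label_pack: bystander: flat yellow and red cardboard pack, 58 x 85 x 16 mm, loose. Origin at the centre of its underside

How it is judged:
By the outcome, as a careful person would: the job done as asked, in the order asked, and still so for the second after the job is handed in, while the arm keeps its last pose, push and grip.
It also fails if it takes over 72 s, if anything falls off the work surface, if the arm or the gripper's body presses on something with over 40 N, if the wrist force passes 120 N, or if a joint passes its speed limit or range.

### The arm

A 6-joint arm with a two-finger parallel gripper is mounted at the origin on a cart in front of the work surface, level with it; the furniture and walls round the work are solid. World frame = base frame: x ahead of the robot, y to its left, z up, the work surface at z = 0. Lengths are in m, angles in rad, forces in N, time in s.
With the tool pointing down it reaches from about 0.275 to 0.725 m from the base axis. Payload 5.6 kg.
Tool frame: the origin (TCP) lies on the centre line of the jaws, within the pads' length; the fingertips stand 14 mm ahead of it and the grasp point (between the pads) lies 5 mm behind it (arm.tips_ahead is the distance from the TCP to the fingertips, in m); z points along the fingers, y is the line along which they close (so a half turn about z gives the same grasp; the last joint's range is limited). The gripper opens to 85 mm and grips with 20 to 120 N. Pads are 22 mm wide; open, the fingers measure 114 mm over their backs; the gripper's body (76 mm by 85 mm) begins 54 mm behind the grasp point. The pads swing forward as they close: fully open they stand 13 mm farther back than shut.
Start: joints at [-0.86, 0.255, 0.108, 0, -1.424, -0.285], TCP at [0.227, -0.501, 0.245] pointing down, gripper open.
Joint ranges: [-2.95, 2.95], [-1.21, 1.97], [-1.09, 1.5], [-2.87, 1.71], [-2.94, -0.07], [-3.05, 3.05]. Speed limits (rad/s): [2.57, 2.57, 3.14, 3.14, 3.14, 3.14].

### API

Orientations are given as a unit quaternion [w, x, y, z].
In Python, from station import readout, viewer, arm gives the robot as it stands. The module is installed in compiled form; this text tells all that it offers.
- The arm moves only by the tool step_arm, never from a script. Its argument "moves" is a list of rows, each a list of 3 entries, a list of its own where there are three numbers: the gripper command: -1 is fully open, 1 is shut, values between are in proportion, then the shift along the tool's x, y, z in m, then the turn, a rotation vector about the tool's x, y, z in rad. A call has 1 to 12 rows; each row shifts and turns the commanded pose from where the row before left it, along the tool's axes as they then stand; what a row does not reach is not made up. A row lasts 1/12 s, in which the tool goes at most 41.7 mm and 7.16 degrees, less where a joint would pass 70% of its speed; a pose out of reach is approached as far as the arm can. A call is refused whole if a number of a shift passes 0.0417 or a number of a turn 0.125, either way. A call with a gripper value outside its range is refused whole. The fingers move at their own pace and stop on an object; "newtons" is the grip in N (left out, the last holds). Time passes only in rows, so rows that do not move let the fingers close. It gives the time, the measured TCP pose, the force, the opening and the grip force at its end, in the units of the state.
- readout.get_obs(): the state, without advancing time (a new reading comes with each control period).
- viewer.read_camera(name): name is "side" or "top"; returns (picture, depth): 480x640x3 uint8, blue, green, red; 480x640 float32, m along the optical axis (not along the pixel's ray), 0 where there is no reading.
- viewer.get_calibration(name): a dict with "vertical_fov" (degrees; the focal length in pixels is half the picture's height over the tangent of half this angle, whatever the lens; pixels are square), "cx", "cy" (the principal point, pixels), "world_to_cam" (4x4, takes a point from world to camera coordinates). Camera axes: x right, y up, looking along -z (the intrinsics and any distortion apply to the point x, -y, -z); pixel columns grow to the right and rows downward; lengths in m; the calibration is good to about 2 mm. A picture is of the moment at which its call begins. get_calibration takes no time and is no camera call.
- arm.finish_job(): hands the job in; it is judged then, once.
The state is a dict: "time_s": time; "qpos": joint angles; "joint_vel": joint speeds; "joint_torque": joint torques, N m; "tool_pos": TCP position; "eef_rot": TCP orientation; "contact_force": force on the tool from outside, world axes, zero at the start; "ft_torque": the same for the moment, N m; "opening": opening from 0.0 (shut) to 1.0 (fully open); "grip_force": force on a finger pad.
Only numpy, scipy, OpenCV 4.12 (cv2) and the standard library are available. Lean on these libraries where they do the work, as an engineer would, in place of code of your own. Each camera call takes 0.05 s, during which the arm holds its last target. There are 200 camera calls.

## Working session

There is one attempt and no reset: what is moved stays moved. The work goes in short steps, Python scripts to look and compute and a tool call to move; the robot and the scene stay as the last step left them, time stands still between calls to the robot, and variables do not carry over. Pictures are saved under pics/ and viewed, at most 10 in all, crops included, and the job is handed in when it is done.

Besides the shell and the picture viewer there is one more tool, called after "Call:" in YAML: its name, and indented under it one key for each argument. step_arm: Moves the arm, as the interface text tells. Its arguments: {"type":"object","properties":{"moves":{"type":"array"},"newtons":{"type":"number"}},"required":["moves"]}

```bash
mkdir -p pics; cat > h.py <<'E'
import numpy as np, cv2
from station import readout, viewer, arm
from scipy.spatial.transform import Rotation as R
def cam(n):
    im,d=viewer.read_camera(n); return im.copy(),d.copy(),viewer.get_calibration(n)
def unproj(c,u,v,d):
    f=240/np.tan(np.radians(c["vertical_fov"])/2)
    p=np.stack([(u-c["cx"])/f*d,-(v-c["cy"])/f*d,-d,np.ones_like(d)],-1)
    return (p@np.linalg.inv(c["world_to_cam"]).T)[...,:3]
def cloud(c,d):
    v,u=np.mgrid[:480,:640].astype(float); return unproj(c,u,v,d.astype(float))
def proj(c,P):
    f=240/np.tan(np.radians(c["vertical_fov"])/2)
    q=np.asarray(c["world_to_cam"])@np.append(P,1); return c["cx"]+f*q[0]/-q[2], c["cy"]+f*q[1]/q[2]
def state():
    o=readout.get_obs(); q=o["eef_rot"]; r=R.from_quat([q[1],q[2],q[3],q[0]]).as_matrix()
    print("t",o["time_s"],"p",np.round(o["tool_pos"],4),"F",np.round(o["contact_force"],2),"open",o["opening"],"grip",o["grip_force"]);print(np.round(r,4)); return o,r
E
python3 - <<'E'
from h import *
state(); print(arm.tips_ahead)
for n in("side","top"):
    im,d,c=cam(n); cv2.imwrite(f"pics/{n}0.png",im); np.savez(f"{n}0.npz",im=im,d=d)
    print({k:np.round(v,3) for k,v in c.items()})
E
```

```text
t 0.0 p [ 0.227  -0.5005  0.2444] F [ 0.31  0.37 -0.48] open 0.998112947992237 grip 0.0
[[-9.108e-01 -4.129e-01 -9.000e-04]
 [-4.129e-01  9.108e-01  1.700e-03]
 [ 1.000e-04  1.900e-03 -1.000e+00]]
0.014
{'vertical_fov': np.float64(45.714), 'cx': np.float64(328.724), 'cy': np.float64(235.45), 'world_to_cam': array([[ 0.947,  0.319, -0.026, -0.534],
       [-0.124,  0.44 ,  0.89 , -0.111],
       [ 0.295, -0.84 ,  0.456, -1.607],
       [ 0.   ,  0.   ,  0.   ,  1.   ]])}
{'vertical_fov': np.float64(51.196), 'cx': np.float64(313.259), 'cy': np.float64(238.049), 'world_to_cam': array([[-0.021, -1.   ,  0.003,  0.085],
       [ 0.992, -0.02 ,  0.121, -0.526],
       [-0.121,  0.006,  0.993, -1.107],
       [ 0.   ,  0.   ,  0.   ,  1.   ]])}
```

View pics/side0.png

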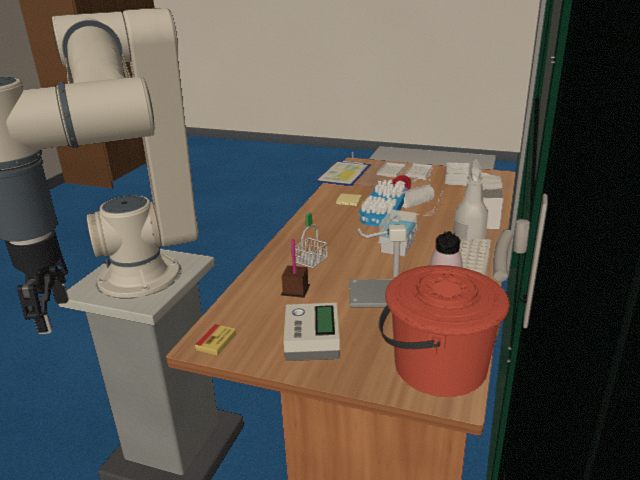

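View pics/top0.png

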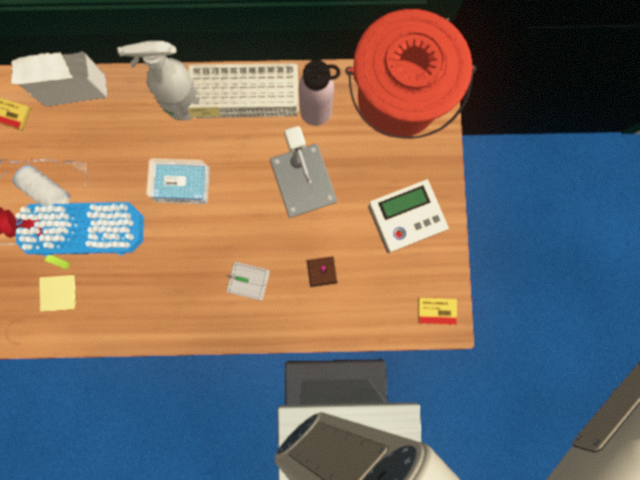

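The side view shows the pen in its block (293,265), the basket with green tab (309,220), the balance box (397,232) and the console (312,330). The top view shows the tab at (240,280), basket (248,281), pen (323,268), hole (400,233), foot plate (304,180) and box (294,138). Next I'll measure these.

```bash
python3 - <<'E'
from h import *
def seg(P,m,name):
    p=P[m]; 
    if len(p)<3: print(name,len(p)); return p
    print(name,len(p),"med",np.round(np.median(p,0),4),"lo",np.round(np.percentile(p,3,axis=0),3),"hi",np.round(np.percentile(p,97,axis=0),3)); return p
def rect(p,name):
    r=cv2.minAreaRect((p[:,:2]*1000).astype(np.float32)); print("  rect",name,np.round(r[0],1),np.round(r[1],1),round(r[2],1))
for n in("top","side"):
    D=np.load(n+"0.npz"); im,d=D["im"],D["d"]; c=viewer.get_calibration(n); P=cloud(c,d)
    hsv=cv2.cvtColor(im,cv2.COLOR_BGR2HSV); H,S,V=[hsv[...,i].astype(int) for i in range(3)]
    x,y,z=P[...,0],P[...,1],P[...,2]; ok=d>0
    print(n,"desk z at pts",[np.round(P[v,u],3) for u,v in ([(200,330),(400,330),(230,150),(370,200)] if n=="top" else [(250,320),(330,200),(260,360)])])
    W=ok&(x>.2)&(x<.8)&(y>-.35)&(y<.35)
    seg(P,W&(H>45)&(H<85)&(S>100)&(z>.09)&(z<.2),"tab")
    seg(P,W&(H>145)&(H<172)&(S>100)&(z>.05)&(z<.2),"pen")
    if n=="top":
        u0,v0,u1,v1=260,130,350,230
        B=np.zeros_like(ok);B[130:230,265:345]=1
        p=seg(P,W&B&(abs(z-.014)<.006)&(S<60),"plate");rect(p,"plate")
        p=seg(P,W&B&(z>.18)&(z<.215),"boxtop");rect(p,"boxtop")
        seg(P,ok&B&(z>.15)&(z<.185),"hook?")
        B[:]=0;B[170:260,360:460]=1
        p=seg(P,W&B&(abs(z-.06)<.008),"console");rect(p,"console")
        B[:]=0;B[250:300,295:345]=1
        p=seg(P,W&B&(abs(z-.058)<.008),"block");rect(p,"block")
        B[:]=0;B[255:305,220:275]=1
        p=seg(P,W&B&(z>.02)&(z<.08),"basket");rect(p,"basket")
        B[:]=0;B[220:246,388:412]=1
        seg(P,B.astype(bool)&ok&((H<10)|(H>170))&(S>110),"red")
        seg(P,B.astype(bool)&ok&(H>95)&(H<130)&(S>60),"blue")
a=cv2.imread("pics/top0.png");b=cv2.imread("pics/side0.png")
t=np.vstack([np.hstack([cv2.resize(a[255:305,215:275],(400,300),interpolation=2),cv2.resize(a[120:220,260:360],(400,300),interpolation=2)]),
 np.hstack([cv2.resize(a[180:255,360:460],(400,300),interpolation=2),cv2.resize(b[205:295,280:400],(400,300),interpolation=2)])])
cv2.imwrite("pics/crop1.png",t)
E
```

```text
top desk z at pts [array([ 0.326,  0.337, -0.   ]), array([ 0.316, -0.121, -0.001]), array([0.746, 0.267, 0.004]), array([ 0.62 , -0.063, -0.002])]
tab 30 med [0.4336 0.221  0.1475] lo [0.429 0.211 0.144] hi [0.438 0.23  0.15 ]
pen 16 med [0.4522 0.0569 0.1513] lo [0.448 0.054 0.14 ] hi [0.456 0.06  0.154]
plate 2709 med [0.661  0.0929 0.0146] lo [0.596 0.034 0.011] hi [0.737 0.155 0.019]
  rect plate [668.5  94.9] [147.5 115.7] 17.3
boxtop 444 med [0.7005 0.1039 0.1968] lo [0.624 0.082 0.181] hi [0.724 0.125 0.201]
  rect boxtop [673.6  96.3] [117.2  33.9] 17.5
hook? 132 med [0.661  0.0918 0.1794] lo [0.631 0.082 0.171] hi [0.703 0.123 0.185]
console 3281 med [ 0.5713 -0.1412  0.0613] lo [ 0.508 -0.209  0.057] hi [ 0.634 -0.071  0.066]
  rect console [ 571.6 -141.1] [120.7 141.4] 20.1
block 600 med [0.4516 0.056  0.0583] lo [0.425 0.029 0.055] hi [0.48  0.082 0.063]
  rect block [452.6  55.8] [56.2 55.9] 6.6
basket 266 med [0.4323 0.225  0.0473] lo [0.393 0.18  0.023] hi [0.473 0.265 0.052]
  rect basket [433.3 222.3] [79.3 69.8] 75.3
red 32 med [ 0.5328 -0.1198  0.0383] lo [ 0.527 -0.126  0.032] hi [ 0.54  -0.113  0.042]
blue 0
side desk z at pts [array([ 0.396, -0.108, -0.   ]), array([0.353, 0.64 , 0.   ]), array([ 0.486, -0.244,  0.004])]
tab 69 med [0.4357 0.2126 0.1316] lo [0.429 0.204 0.116] hi [0.44  0.229 0.148]
pen 96 med [0.4537 0.0485 0.1101] lo [0.45  0.043 0.057] hi [0.457 0.056 0.151]
```

View pics/crop1.png

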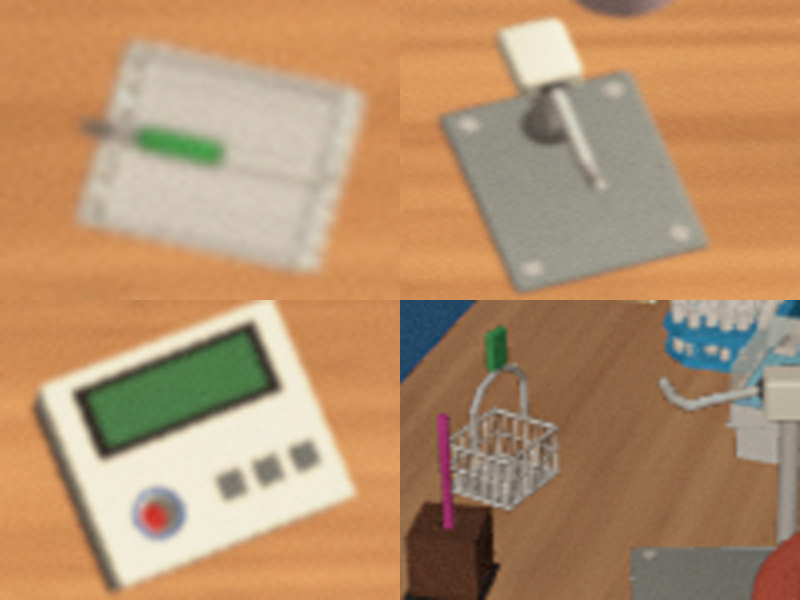

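The crops show the tab along the handle plane, the hook pointing towards the robot, and the ringed hole at the console's near-left. These agree with the measured poses:

| Item | Position (m) | Yaw |
|---|---|---|
| Tab | (0.4335, 0.2215) | −14.7° |
| Hook seat | (0.640, 0.086) | 17.4° |
| Hole | (0.531, −0.118) | – |
| Pen | (0.4525, 0.056) | – |

The sizes and heights match the given ones, so I'll start moving.

Call:
step_arm:
  moves:
    - [-1,[-0.0203,0.0238,0],[0,0,0]]
    - [-1,[-0.0203,0.0238,0],[0,0,0]]
    - [-1,[-0.0203,0.0238,0],[0,0,0]]
    - [-1,[-0.0203,0.0238,0],[0,0,0]]
    - [-1,[-0.0203,0.0238,0],[0,0,0]]
    - [-1,[-0.0203,0.0238,0],[0,0,0]]
    - [-1,[-0.0203,0.0238,0],[0,0,0]]
    - [-1,[-0.0203,0.0238,0],[0,0,0]]
    - [-1,[-0.0203,0.0238,0],[0,0,0]]
    - [-1,[-0.0203,0.0238,0],[0,0,0]]
    - [-1,[-0.0203,0.0238,0],[0,0,0]]
    - [-1,[-0.0203,0.0238,0],[0,0,0]]
  newtons: 40

```text
time_s: 1.1
tool_pos: [0.3308, -0.1386, 0.2451]
eef_rot: [-0.0, -0.211, 0.977, 0.0]
contact_force: [1.1, -1.2, 0.7]
opening: 1.0
grip_force: 0.0
```

Call:
step_arm:
  moves:
    - [-1,[-0.0203,0.0238,0],[0,0,0]]
    - [-1,[-0.0203,0.0238,0],[0,0,0]]
    - [-1,[-0.0203,0.0238,0],[0,0,0]]
    - [-1,[-0.0203,0.0238,0],[0,0,0]]
    - [-1,[-0.0203,0.0238,0],[0,0,0]]
    - [-1,[-0.0203,0.0238,0],[0,0,0]]
    - [-1,[-0.0203,0.0238,0],[0,0,0]]
    - [-1,[-0.0203,0.0238,0],[0,0,0]]
    - [-1,[-0.0203,0.0238,0],[0,0,0]]
    - [-1,[-0.0203,0.0238,0],[0,0,0]]
    - [-1,[-0.0203,0.0238,0],[0,0,0]]
    - [-1,[-0.0203,0.0238,0],[0,0,0]]

```text
time_s: 2.1
tool_pos: [0.4348, 0.222, 0.2449]
eef_rot: [-0.0, -0.211, 0.977, -0.0]
contact_force: [-0.1, -0.3, 0.1]
opening: 0.999
grip_force: 0.0
```

Call:
step_arm:
  moves:
    - [-1,[0,0,0],[0,0,0.114]]
    - [-1,[0,0,0],[0,0,0.114]]
    - [-1,[0,0,0],[0,0,0.114]]
    - [-1,[0,0,0],[0,0,0.114]]
    - [-1,[0,0,0],[0,0,0.114]]
    - [-1,[0,0,0],[0,0,0.114]]
    - [-1,[0,0,0],[0,0,0]]
    - [-1,[0,0,0],[0,0,0]]

```text
time_s: 2.77
tool_pos: [0.4348, 0.2205, 0.245]
eef_rot: [-0.0, 0.127, 0.992, -0.0]
contact_force: [0.0, 0.7, -0.2]
opening: 1.004
grip_force: 0.0
```

```bash
cat >> h.py <<'E'
def goto(P,ydeg):
    o,r=state(); a=np.degrees(np.arctan2(r[1,1],r[0,1])); w=(np.asarray(P)-o["tool_pos"])
    print("tool shift",np.round(r.T@w,4),"yangle",round(a,2),"turn about tool z rad",round(np.radians(a-ydeg),4))
E
python3 -c "
from h import *
goto([.4335,.2215,.245],75.3)"
```

```text
t 2.7667 p [0.4348 0.2205 0.245 ] F [ 0.01  0.73 -0.18] open 1.0041070483333334 grip 0.0
[[-9.677e-01  2.521e-01 -7.000e-04]
 [ 2.521e-01  9.677e-01 -4.000e-04]
 [ 5.000e-04 -6.000e-04 -1.000e+00]]
tool shift [ 0.0015  0.0007 -0.    ] yangle 75.4 turn about tool z rad 0.0017
```

Call:
step_arm:
  moves:
    - [-1,[0.0015,0.0005,0.02],[0,0,0]]
    - [-1,[0,0,0.02],[0,0,0]]
    - [-1,[0,0,0.02],[0,0,0]]
    - [-1,[0,0,0.02],[0,0,0]]
    - [-1,[0,0,0.02],[0,0,0]]
    - [-1,[0,0,0.015],[0,0,0]]
    - [-1,[0,0,0],[0,0,0]]
    - [0,[0,0,0],[0,0,0]]
    - [0,[0,0,0],[0,0,0]]
    - [0,[0,0,0],[0,0,0]]

```text
time_s: 3.6
tool_pos: [0.4344, 0.222, 0.1316]
eef_rot: [0.001, 0.128, 0.992, 0.001]
contact_force: [-0.5, 0.4, 0.4]
opening: 0.604
grip_force: 0.0
```

Call:
step_arm:
  moves:
    - [1,[0,0,0],[0,0,0]]
    - [1,[0,0,0],[0,0,0]]
    - [1,[0,0,0],[0,0,0]]
    - [1,[0,0,0],[0,0,0]]
    - [1,[0,0,0],[0,0,0]]
    - [1,[0,0,0],[0,0,0]]

```text
time_s: 4.1
tool_pos: [0.434, 0.2214, 0.1311]
eef_rot: [0.001, 0.129, 0.992, 0.0]
contact_force: [-0.8, -2.1, 4.8]
opening: 0.273
grip_force: 40.2
```

Call:
step_arm:
  moves:
    - [1,[0,0,-0.006],[0,0,0]]
    - [1,[0,0,-0.016],[0,0,0]]
    - [1,[0,0,-0.016],[0,0,0]]
    - [1,[0,0,-0.016],[0,0,0]]
    - [1,[0,0,-0.016],[0,0,0]]
    - [1,[0,0,-0.016],[0,0,0]]
    - [1,[0,0,-0.01],[0,0,0]]
    - [1,[0,0,-0.006],[0,0,0]]
    - [1,[0,0,0],[0,0,0]]
    - [1,[0,0,0],[0,0,0]]

```text
time_s: 4.93
tool_pos: [0.4333, 0.2214, 0.2316]
eef_rot: [-0.0, 0.129, 0.992, -0.0]
contact_force: [0.2, -0.3, -1.6]
opening: 0.271
grip_force: 39.6
```

Call:
step_arm:
  moves:
    - [1,[-0.008,0.003,0],[0,0,0]]
    - [1,[-0.016,0.004,0],[0,0,0]]
    - [1,[-0.016,0.004,0],[0,0,0]]
    - [1,[-0.016,0.004,0],[0,0,0]]
    - [1,[-0.016,0.004,0],[0,0,0]]
    - [1,[-0.016,0.004,0],[0,0,0]]
    - [1,[-0.012,0.003,0],[0,0,0]]
    - [1,[-0.006,0.001,0],[0,0,0]]
    - [1,[0,0,0],[0,0,-0.05]]
    - [1,[0,0,0],[0,0,-0.1]]
    - [1,[0,0,0],[0,0,-0.1]]
    - [1,[0,0,0],[0,0,-0.1]]

```text
time_s: 5.93
tool_pos: [0.5429, 0.2203, 0.2313]
eef_rot: [-0.001, -0.048, 0.999, -0.0]
contact_force: [0.1, 0.5, -0.7]
opening: 0.274
grip_force: 39.5
```

Call:
step_arm:
  moves:
    - [1,[0,0,0],[0,0,-0.1]]
    - [1,[0,0,0],[0,0,-0.08]]
    - [1,[0,0,0],[0,0,-0.03]]
    - [1,[0,0,0],[0,0,0]]
    - [1,[0,0,0],[0,0,0]]

```text
time_s: 6.35
tool_pos: [0.5428, 0.2204, 0.2317]
eef_rot: [-0.001, -0.15, 0.989, -0.0]
contact_force: [-0.9, -0.7, -1.4]
opening: 0.271
grip_force: 39.5
```

```bash
python3 - <<'E'
from h import *
h=np.radians(17.4);ax=np.array([np.cos(h),np.sin(h),0]);seat=np.array([.6399,.0860,.175])
pre=seat-.075*ax; pre[2]=.233
goto(pre,107.4)
im,d,c=cam("side");cv2.imwrite("pics/s1.png",cv2.resize(im[160:320,250:450],(800,600),interpolation=2))
im2,d2,c2=cam("top");cv2.imwrite("pics/t1.png",cv2.resize(im2[100:300,200:420],(660,600),interpolation=2));np.savez("mid.npz",im=im,d=d,im2=im2,d2=d2)
E
```

```text
t 6.35 p [0.5428 0.2204 0.2317] F [-0.95 -0.71 -1.36] open 0.2714347182944738 grip 39.537599086761475
[[-9.551e-01 -2.962e-01 -1.000e-03]
 [-2.962e-01  9.551e-01 -5.000e-04]
 [ 1.100e-03 -2.000e-04 -1.000e+00]]
tool shift [ 0.0221 -0.1573 -0.0013] yangle 107.23 turn about tool z rad -0.003
```

View pics/s1.png

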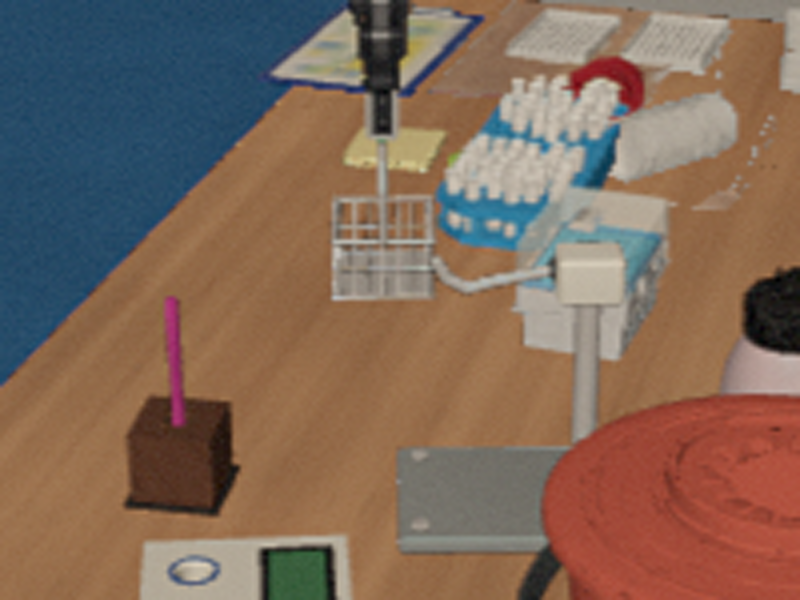

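The side view shows the basket held straight and edge-on at (382,245), not yet between the hook tip at (436,262) and the robot. I'll shift it in front of the hook.

Call:
step_arm:
  moves:
    - [1,[0.022,0,0],[0,0,0]]
    - [1,[0,-0.008,-0.001],[0,0,-0.003]]
    - [1,[0,-0.018,0],[0,0,0]]
    - [1,[0,-0.021,0],[0,0,0]]
    - [1,[0,-0.022,0],[0,0,0]]
    - [1,[0,-0.022,0],[0,0,0]]
    - [1,[0,-0.022,0],[0,0,0]]
    - [1,[0,-0.022,0],[0,0,0]]
    - [1,[0,-0.014,0],[0,0,0]]
    - [1,[0,-0.008,0],[0,0,0]]
    - [1,[0,0,0],[0,0,0]]
    - [1,[0,0,0],[0,0,0]]

```text
time_s: 7.45
tool_pos: [0.5691, 0.0642, 0.2332]
eef_rot: [-0.0, -0.151, 0.988, 0.0]
contact_force: [-1.2, 0.3, -1.4]
opening: 0.273
grip_force: 39.6
```

```bash
python3 - <<'E'
from h import *
h=np.radians(17.4);ax=np.array([np.cos(h),np.sin(h),0]);seat=np.array([.6399,.0860,.175])
t=seat.copy(); t[2]=.233
goto(t,107.4)
im,d,c=cam("side"); im2,d2,c2=cam("top")
cv2.imwrite("pics/m2.png",np.hstack([cv2.resize(im[190:270,310:430],(450,300),interpolation=2),cv2.resize(im2[110:210,260:360],(300,300),interpolation=2)]))
# hook wire centreline from side depth: points beyond basket
P=cloud(c,d);p=P[(P[...,2]>.16)&(P[...,2]<.2)&(P[...,0]>.61)&(P[...,0]<.7)&(abs(P[...,1]-.09)<.06)]
o=seat+.075*ax
s=(p-o)[:,:2]@ax[:2]; l=(p-o)[:,:2]@np.array([-ax[1],ax[0]])
for a in range(-100,-30,10):
    m=(s*1000>a)&(s*1000<a+10); 
    if m.sum()>2: print(a+5,m.sum(),"lat",np.round(np.median(l[m])*1000,1),"z",np.round(np.percentile(p[m,2],[10,90]),4))
E
```

```text
t 7.45 p [0.5691 0.0642 0.2332] F [-1.23  0.33 -1.38] open 0.2727424355639914 grip 39.62580978870392
[[-9.542e-01 -2.993e-01 -1.000e-04]
 [-2.993e-01  9.542e-01  3.000e-04]
 [-0.000e+00  3.000e-04 -1.000e+00]]
tool shift [-0.0741 -0.0004  0.0002] yangle 107.41 turn about tool z rad 0.0003
-95 21 lat -4.7 z [0.182  0.1923]
-85 16 lat -7.5 z [0.1734 0.1807]
-75 14 lat -5.8 z [0.1702 0.1773]
-65 14 lat -7.5 z [0.1736 0.1794]
-55 12 lat -5.9 z [0.1759 0.1805]
-45 13 lat -6.4 z [0.1782 0.1835]
-35 13 lat -6.3 z [0.1803 0.1848]
```

View pics/m2.png

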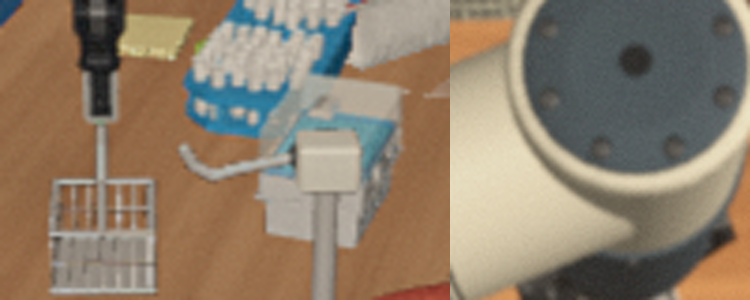

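The basket (104,235) is in line with the hook; the hook tip (185,150) lies below the arch top and above the rim. The measured hook profile has its minimum at −75 mm, as given. I'll advance.

Call:
step_arm:
  moves:
    - [1,[-0.006,0,0],[0,0,0]]
    - [1,[-0.01,0,0],[0,0,0]]
    - [1,[-0.01,0,0],[0,0,0]]
    - [1,[-0.01,0,0],[0,0,0]]
    - [1,[-0.01,0,0],[0,0,0]]
    - [1,[-0.01,0,0],[0,0,0]]
    - [1,[-0.01,0,0],[0,0,0]]
    - [1,[-0.005,0,0],[0,0,0]]
    - [1,[-0.003,0,0],[0,0,0]]
    - [1,[0,0,0],[0,0,0]]
    - [1,[0,0,0],[0,0,0]]

```text
time_s: 8.47
tool_pos: [0.6395, 0.0866, 0.2332]
eef_rot: [-0.0, -0.152, 0.988, -0.0]
contact_force: [-0.1, 0.3, -0.6]
opening: 0.271
grip_force: 39.6
```

```bash
python3 - <<'E'
from h import *
goto([.6399,.086,.199],107.4)
im,d,c=cam("side")
cv2.imwrite("pics/m3.png",cv2.resize(im[180:280,310:430],(720,600),interpolation=2))
E
```

```text
t 8.4667 p [0.6395 0.0866 0.2332] F [-0.12  0.3  -0.61] open 0.27074928634799766 grip 39.61862862110138
[[-9.538e-01 -3.004e-01 -2.000e-04]
 [-3.004e-01  9.538e-01 -0.000e+00]
 [ 2.000e-04  0.000e+00 -1.000e+00]]
tool shift [-0.0002 -0.0007  0.0342] yangle 107.48 turn about tool z rad 0.0015
```

View pics/m3.png

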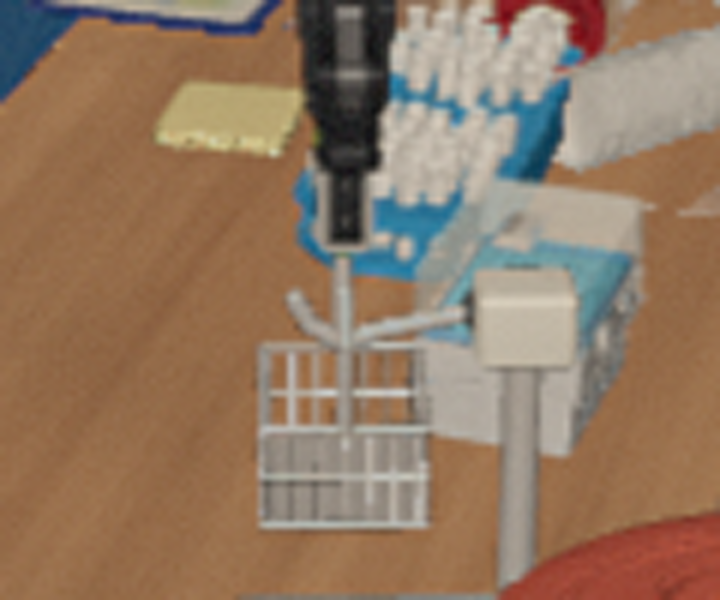

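The handle (345,345) is exactly over the hook's lowest point, with the hook passing through the arch. I'll lower it.

Call:
step_arm:
  moves:
    - [1,[0,0,0.008],[0,0,0]]
    - [1,[0,0,0.008],[0,0,0]]
    - [1,[0,0,0.008],[0,0,0]]
    - [1,[0,0,0.004],[0,0,0]]
    - [1,[0,0,0.003],[0,0,0]]
    - [1,[0,0,0.002],[0,0,0]]
    - [1,[0,0,0],[0,0,0]]

```text
time_s: 9.1
tool_pos: [0.6399, 0.0862, 0.2004]
eef_rot: [0.0, -0.152, 0.988, -0.0]
contact_force: [-0.1, 0.3, -0.0]
opening: 0.273
grip_force: 39.8
```

Call:
step_arm:
  moves:
    - [1,[0,0,0.001],[0,0,0]]
    - [1,[0,0,0.001],[0,0,0]]
    - [1,[0,0,0],[0,0,0]]
    - [1,[0,0,0],[0,0,0]]

```text
time_s: 9.43
tool_pos: [0.6401, 0.0862, 0.2]
eef_rot: [0.001, -0.152, 0.988, -0.0]
contact_force: [-2.8, -0.3, 5.0]
opening: 0.273
grip_force: 40.5
```

Contact came at the expected height. I'll release gently, then retreat upwards.

Call:
step_arm:
  moves:
    - [-0.3,[0,0,0],[0,0,0]]
    - [-0.2,[0,0,0],[0,0,0]]
    - [-0.1,[0,0,0],[0,0,0]]
    - [-0.1,[0,0,0],[0,0,0]]
    - [-0.1,[0,0,0],[0,0,0]]
    - [-0.1,[0,0,0],[0,0,0]]
    - [-0.1,[0,0,-0.01],[0,0,0]]
    - [-0.1,[0,0,-0.015],[0,0,0]]
    - [-0.1,[0,0,-0.02],[0,0,0]]
    - [-0.1,[0,0,-0.02],[0,0,0]]
    - [-0.1,[0,0,-0.02],[0,0,0]]
    - [-0.1,[0,0,0],[0,0,0]]

```text
time_s: 10.43
tool_pos: [0.6412, 0.0861, 0.2892]
eef_rot: [0.004, -0.152, 0.988, -0.0]
contact_force: [-0.2, -0.6, 1.3]
opening: 0.549
grip_force: 0.0
```

```bash
python3 - <<'E'
from h import *
goto([.5,.0,.285],96.6)
im,d,c=cam("side");im2,d2,c2=cam("top")
cv2.imwrite("pics/m4.png",cv2.resize(im[150:300,250:430],(720,600),interpolation=2))
E
```

```text
t 10.4333 p [0.6412 0.0861 0.2892] F [-0.23 -0.58  1.33] open 0.5492122647781582 grip 0.0
[[-9.539e-01 -3.000e-01  8.700e-03]
 [-3.000e-01  9.539e-01  9.000e-04]
 [-8.600e-03 -1.700e-03 -1.000e+00]]
tool shift [ 0.1606 -0.0397  0.0029] yangle 107.46 turn about tool z rad 0.1895
```

View pics/m4.png

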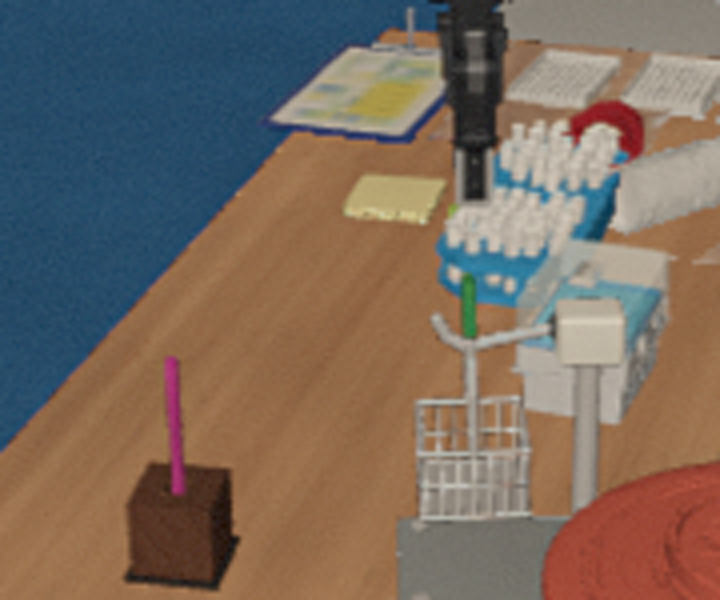

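The basket hangs by its arch on the seat (470,345), green tab free, and the gripper is clear. Now the pen at (172,360)–(178,492).

Call:
step_arm:
  moves:
    - [-0.1,[0.011,0.002,0],[0,0,0]]
    - [-0.1,[0.022,0.003,0],[0,0,0]]
    - [-0.1,[0.022,0.003,0],[0,0,0]]
    - [-0.1,[0.022,0.003,0],[0,0,0]]
    - [-0.1,[0.022,0.003,0],[0,0,0]]
    - [-0.1,[0.022,0.003,0],[0,0,0]]
    - [-0.1,[0.022,0.003,0],[0,0,0]]
    - [-0.1,[0.022,0.003,0],[0,0,0]]
    - [-0.1,[0.016,0.003,0],[0,0,0.095]]
    - [-0.1,[0.008,0.001,0],[0,0,0.095]]
    - [-0.1,[0,0,0],[0,0,0]]
    - [-0.1,[0,0,0],[0,0,0]]

```text
time_s: 11.53
tool_pos: [0.4509, 0.0561, 0.2831]
eef_rot: [-0.0, -0.059, 0.998, 0.0]
contact_force: [0.3, 0.7, -0.3]
opening: 0.553
grip_force: 0.0
```

```bash
python3 - <<'E'
from h import *
# triangulate pen end points: side axis pixel line at given z, top view end centroid
from scipy.optimize import least_squares
A=np.load("top0.npz")["im"];B=np.load("side0.npz")["im"];ct=viewer.get_calibration("top");cs=viewer.get_calibration("side")
def mask(im):
    h=cv2.cvtColor(im,cv2.COLOR_BGR2HSV); return (h[...,0]>145)&(h[...,0]<174)&(h[...,1]>90)
m=mask(A);m[:255]=0;m[285:]=0;m[:,:310]=0;m[:,335:]=0; v,u=np.nonzero(m); print("top px",u.mean(),v.mean(),len(u),u.min(),u.max(),v.min(),v.max())
m=mask(B);m[:230]=0;m[285:]=0;m[:,:280]=0;m[:,305:]=0; v,u=np.nonzero(m); k=np.polyfit(v,u,1); print("side",k,v.min(),v.max())
for P in ([.4526,.0558,.152],[.4526,.0558,.058]): print("proj top",np.round(proj(ct,P),1),"side",np.round(proj(cs,P),1),"axis u",np.round(np.polyval(k,proj(cs,P)[1]),1))
goto([.4525,.056,.289],96.6)
E
```

```text
top px 322.875 268.0833333333333 24 321 325 265 271
side [6.2957314e-02 2.7714160e+02] 239 273
proj top [323.1 267.7] side [292.9 238.4] axis u 292.2
proj top [322.1 270.4] side [294.8 270.2] axis u 294.2
t 11.5333 p [0.4509 0.0561 0.2831] F [ 0.31  0.67 -0.32] open 0.5529754121588031 grip 0.0
[[-9.931e-01 -1.176e-01 -2.000e-04]
 [-1.176e-01  9.931e-01  0.000e+00]
 [ 2.000e-04  0.000e+00 -1.000e+00]]
tool shift [-0.0015 -0.0003 -0.0059] yangle 96.76 turn about tool z rad 0.0027
```

The pen's projection matches within a pixel, so it stands upright at (0.452, 0.056). I'll descend and grip.

Call:
step_arm:
  moves:
    - [-0.1,[-0.0015,0,0.01],[0,0,0]]
    - [-0.1,[0,0,0.02],[0,0,0]]
    - [-0.1,[0,0,0.02],[0,0,0]]
    - [-0.1,[0,0,0.02],[0,0,0]]
    - [-0.1,[0,0,0.02],[0,0,0]]
    - [-0.1,[0,0,0.02],[0,0,0]]
    - [-0.1,[0,0,0.02],[0,0,0]]
    - [-0.1,[0,0,0.02],[0,0,0]]
    - [-0.1,[0,0,0.018],[0,0,0]]
    - [-0.1,[0,0,0.008],[0,0,0]]
    - [-0.1,[0,0,0.004],[0,0,0]]
    - [-0.1,[0,0,0],[0,0,0]]

```text
time_s: 12.53
tool_pos: [0.4526, 0.0561, 0.1023]
eef_rot: [-0.001, -0.058, 0.998, -0.0]
contact_force: [-0.4, 1.1, 0.9]
opening: 0.55
grip_force: 0.0
```

Call:
step_arm:
  moves:
    - [0.4,[0,0,0],[0,0,0]]
    - [0.4,[0,0,0],[0,0,0]]
    - [0.7,[0,0,0],[0,0,0]]
    - [1,[0,0,0],[0,0,0]]
    - [1,[0,0,0],[0,0,0]]
    - [1,[0,0,0],[0,0,0]]
    - [1,[0,0,0],[0,0,0]]
    - [1,[0,0,0],[0,0,0]]
  newtons: 60

```text
time_s: 13.2
tool_pos: [0.4533, 0.0565, 0.104]
eef_rot: [0.001, -0.058, 0.998, 0.0]
contact_force: [-0.5, -0.3, 5.5]
opening: 0.093
grip_force: 58.8
```

Gripped across 9 mm. I'll lift, and meanwhile refine the hole position from the first picture.

Call:
step_arm:
  moves:
    - [1,[0,0,-0.005],[0,0,0]]
    - [1,[0,0,-0.012],[0,0,0]]
    - [1,[0,0,-0.012],[0,0,0]]
    - [1,[0,0,-0.012],[0,0,0]]
    - [1,[0,0,-0.014],[0,0,0]]
    - [1,[0,0,-0.014],[0,0,0]]
    - [1,[0,0,-0.014],[0,0,0]]
    - [1,[0,0,-0.007],[0,0,0]]
    - [1,[0,0,0],[0,0,0]]
    - [1,[0,0,0],[0,0,0]]

```text
time_s: 14.03
tool_pos: [0.4524, 0.0564, 0.1929]
eef_rot: [-0.0, -0.057, 0.998, 0.0]
contact_force: [0.0, 0.1, -0.1]
opening: 0.091
grip_force: 58.7
```

```bash
python3 - <<'E'
from h import *
for n,box in(("top",(385,418,218,250)),("side",(285,315,300,325))):
    im=np.load(n+"0.npz")["im"].astype(int);c=viewer.get_calibration(n)
    u0,u1,v0,v1=box;s=im[v0:v1,u0:u1]
    if n=="top": m=((s[...,0]-s[...,2])>5)|((s[...,2]-s[...,0])>70)
    else: m=((s[...,0]-s[...,2])>12)
    v,u=np.nonzero(m); hull=cv2.convexHull(np.stack([u,v],1).astype(np.int32)); 
    e=cv2.fitEllipse(hull.astype(np.float32)); uu,vv=e[0][0]+u0,e[0][1]+v0
    # intersect ray with z=.06
    a=unproj(c,uu,vv,np.array(1.));b=unproj(c,uu,vv,np.array(2.));k=(.06-a[2])/(b[2]-a[2]);print(n,len(u),np.round((uu,vv),1),np.round(e[1],1),np.round(a+k*(b-a),4), proj(c,[.531,-.1175,.06]))
goto([.531,-.1175,.194],96.6)
im,d,c=cam("side");cv2.imwrite("pics/m5.png",cv2.resize(im[200:350,250:400],(600,600),interpolation=2))
h=cv2.cvtColor(im,cv2.COLOR_BGR2HSV);m=(h[...,0]>145)&(h[...,0]<174)&(h[...,1]>90);m[:200]=0;m[320:]=0
v,u=np.nonzero(m);print("pen px",len(u),v.min(),v.max(),np.polyfit(v,u,1))
for z in(.102,.17): print(np.round(proj(c,[.4525,.0565,z]),1))
E
```

```text
top 174 [401.2 248.6] [32.2 43.5] [ 0.4969 -0.1202  0.06  ] (np.float64(399.3173122003502), np.float64(233.3792549016234))
side 32 [298.  311.8] [ 7.6 12.4] [ 0.531  -0.1216  0.06  ] (np.float64(298.6177064333407), np.float64(310.84515005531017))
t 14.0333 p [0.4524 0.0564 0.1929] F [ 0.03  0.11 -0.14] open 0.091064281817551 grip 58.6534059047699
[[-9.934e-01 -1.143e-01 -6.000e-04]
 [-1.143e-01  9.934e-01  4.000e-04]
 [ 5.000e-04  4.000e-04 -1.000e+00]]
tool shift [-0.0582 -0.1817 -0.0013] yangle 96.56 turn about tool z rad -0.0006
pen px 316 200 319 [  0.96808034 269.62536142]
[294.  255.4]
[292.6 232. ]
```

View pics/m5.png

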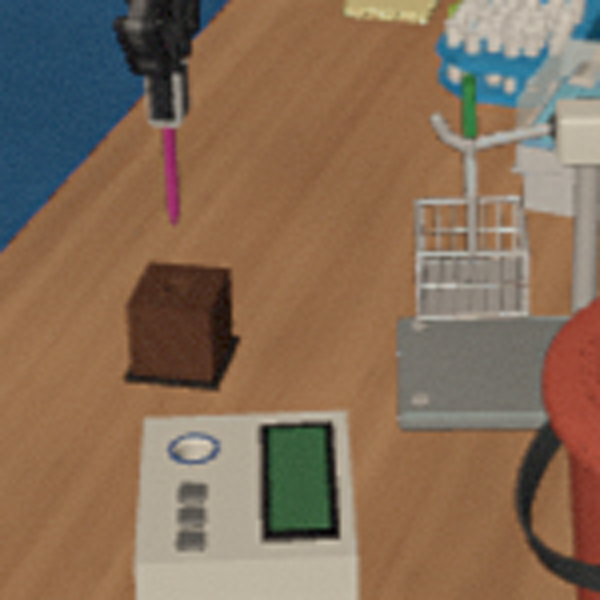

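The basket still hangs. The pen is vertical with its tip at (174,222), matching the prediction, and the blue ring is at (194,447). Top and side views agree on the hole at about (0.531, −0.1185).

Call:
step_arm:
  moves:
    - [1,[-0.003,-0.009,0],[0,0,0]]
    - [1,[-0.006,-0.019,0],[0,0,0]]
    - [1,[-0.007,-0.022,0],[0,0,0]]
    - [1,[-0.007,-0.022,0],[0,0,0]]
    - [1,[-0.007,-0.022,0],[0,0,0]]
    - [1,[-0.007,-0.022,0],[0,0,0]]
    - [1,[-0.007,-0.022,0],[0,0,0]]
    - [1,[-0.007,-0.022,0],[0,0,0]]
    - [1,[-0.005,-0.016,0],[0,0,0]]
    - [1,[-0.0021,-0.0067,0],[0,0,0]]
    - [1,[0,0,0],[0,0,0]]
    - [1,[0,0,0],[0,0,0]]

```text
time_s: 15.08
tool_pos: [0.5309, -0.1186, 0.1925]
eef_rot: [-0.001, -0.057, 0.998, 0.0]
contact_force: [-0.4, -0.1, -0.2]
opening: 0.093
grip_force: 58.7
```

Call:
step_arm:
  moves:
    - [1,[0,0,0.008],[0,0,0]]
    - [1,[0,0,0.01],[0,0,0]]
    - [1,[0,0,0.01],[0,0,0]]
    - [1,[0,0,0.006],[0,0,0]]
    - [1,[0,0,0],[0,0,0]]
    - [1,[0,0,0],[0,0,0]]

```text
time_s: 15.58
tool_pos: [0.531, -0.1184, 0.1587]
eef_rot: [-0.001, -0.058, 0.998, -0.0]
contact_force: [0.9, 0.1, -0.2]
opening: 0.096
grip_force: 58.7
```

```bash
python3 - <<'E'
from h import *
goto([.531,-.1185,.1595],96.6)
im,d,c=cam("side");cv2.imwrite("pics/m6.png",cv2.resize(im[270:340,270:340],(600,600),interpolation=2))
o=readout.get_obs()["tool_pos"]
print("tip pred px",np.round(proj(c,[o[0],o[1],o[2]-.0915]),1),"hole px",np.round(proj(c,[.531,-.1185,.06]),1))
E
```

```text
t 15.5833 p [ 0.531  -0.1184  0.1587] F [ 0.92  0.05 -0.15] open 0.09635835363597607 grip 58.677937388420105
[[-9.934e-01 -1.150e-01 -1.200e-03]
 [-1.150e-01  9.934e-01 -3.000e-04]
 [ 1.300e-03 -1.000e-04 -1.000e+00]]
tool shift [ 0.     -0.0001 -0.0008] yangle 96.6 turn about tool z rad 0.0
tip pred px [298.5 308.3] hole px [298.5 311.1]
```

View pics/m6.png

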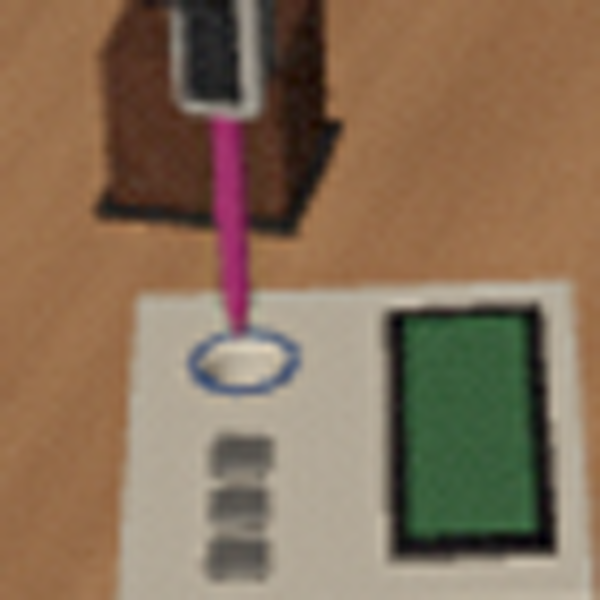

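The tip (238,330) is just above the ring's centre (245,361), about 1 mm off in x and 1.5 mm in y. I'll correct that and enter.

Call:
step_arm:
  moves:
    - [1,[-0.001,-0.0016,0],[0,0,0]]
    - [1,[0,0,0.004],[0,0,0]]
    - [1,[0,0,0.005],[0,0,0]]
    - [1,[0,0,0.005],[0,0,0]]
    - [1,[0,0,0.005],[0,0,0]]
    - [1,[0,0,0.004],[0,0,0]]
    - [1,[0,0,0.003],[0,0,0]]
    - [1,[0,0,0],[0,0,0]]
    - [1,[0,0,0],[0,0,0]]

```text
time_s: 16.38
tool_pos: [0.5325, -0.12, 0.1331]
eef_rot: [-0.0, -0.057, 0.998, -0.0]
contact_force: [-0.7, -1.2, 1.2]
opening: 0.094
grip_force: 58.7
```

Call:
step_arm:
  moves:
    - [1,[0,0,0.002],[0,0,0]]
    - [1,[0,0,0.002],[0,0,0]]
    - [1,[0,0,0.002],[0,0,0]]
    - [1,[0,0,0],[0,0,0]]
    - [1,[0,0,0],[0,0,0]]

```text
time_s: 16.8
tool_pos: [0.5328, -0.12, 0.1276]
eef_rot: [0.0, -0.057, 0.998, -0.0]
contact_force: [-0.4, -0.5, 2.8]
opening: 0.092
grip_force: 58.9
```

Call:
step_arm:
  moves:
    - [1,[0,0,0.001],[0,0,0]]
    - [1,[0,0,0.001],[0,0,0]]
    - [1,[0,0,0],[0,0,0]]
    - [1,[0,0,0],[0,0,0]]

```text
time_s: 17.13
tool_pos: [0.5328, -0.12, 0.1256]
eef_rot: [0.0, -0.057, 0.998, -0.0]
contact_force: [0.2, 1.0, 4.4]
opening: 0.091
grip_force: 59.1
```

Call:
step_arm:
  moves:
    - [1,[0,0,0.001],[0,0,0]]
    - [1,[0,0,0.001],[0,0,0]]
    - [1,[0,0,0],[0,0,0]]
    - [1,[0,0,0],[0,0,0]]
    - [1,[0,0,0],[0,0,0]]

```text
time_s: 17.55
tool_pos: [0.5329, -0.1201, 0.1241]
eef_rot: [0.001, -0.058, 0.998, -0.0]
contact_force: [-0.6, 0.0, 7.7]
opening: 0.093
grip_force: 59.6
```

Call:
step_arm:
  moves:
    - [1,[0,0,0.001],[0,0,0]]
    - [1,[0,0,0.001],[0,0,0]]
    - [1,[0,0,0],[0,0,0]]
    - [1,[0,0,0],[0,0,0]]
    - [1,[0,0,0],[0,0,0]]

```text
time_s: 17.97
tool_pos: [0.5333, -0.1202, 0.1239]
eef_rot: [0.002, -0.058, 0.998, -0.001]
contact_force: [-4.5, 2.1, 17.2]
opening: 0.1
grip_force: 61.0
```

The force jumped to 17 N without further travel, so the button is on its stop. One last check.

```bash
python3 - <<'E'
from h import *
state();im,d,c=cam("side");cv2.imwrite("pics/m7.png",cv2.resize(im[200:350,250:400],(600,600),interpolation=2));state()
E
```

```text
t 17.9667 p [ 0.5333 -0.1202  0.1239] F [-4.49  2.06 17.18] open 0.09965305926893622 grip 60.99620819091797
[[-0.9933 -0.1154  0.0031]
 [-0.1154  0.9933 -0.001 ]
 [-0.0029 -0.0014 -1.    ]]
t 18.0167 p [ 0.5333 -0.1203  0.1239] F [-4.57  2.55 16.94] open 0.0994872372525212 grip 60.99659979343414
[[-0.9933 -0.1153  0.003 ]
 [-0.1153  0.9933 -0.0011]
 [-0.0029 -0.0014 -1.    ]]
```

View pics/m7.png

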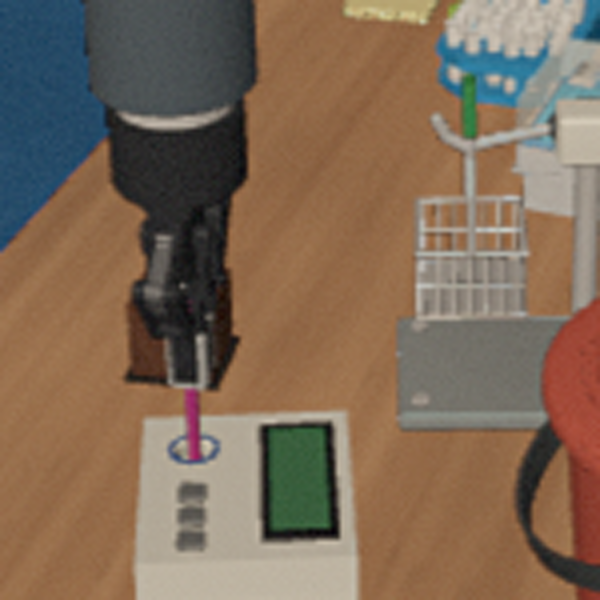

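The pen is inside the ring (194,450), the force holds steady at 17 N, and the basket hangs on the hook (470,145). I'll hand it in.

```bash
python3 -c "
from station import arm
print(arm.finish_job())"
```

```text
the job is handed in; nothing more can be done
None
```

The job is handed in: the basket hangs freely on the hook, and the gripped pen is holding the red button against its stop at about 17 N after 18 s of the 72 s allowed; the final verdict wasn't shown.

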